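Unpack a lantern and hang it by its bail

TASK

Unpack the lantern: lift it out of its carton, stand it gently on the bench and let go. Then swing its bail handle up and hang the lantern by the bail on either hook of the rail, clear of the bench and settled. Do not let it fall over, and leave the other things on the bench where they are.

Things in the scene. Friction and masses are not known exactly. Their poses are not given: they have to be found in the camera images.
- lantern_mid (a point): Centre of the LED lantern, half-way up, 68 mm above its underside; z = its axis, up. Loose upright round lamp, 136 mm tall, 0.45 to 0.75 kg: grey base 84 mm across, 24 mm high; white diffuser 70 mm across up to 82 mm; grey collar 76 mm across up to 98 mm; then the black cap. At the start it stands in the carton, the cap above the walls, the bail down inside on its -x side.
- lantern_cap (a point): Grip height on the lantern's cap, on the axis, 54 mm above lantern_mid. The cap is an upright black cylinder 50 mm across and 38 mm high on top of the lantern; this point is 14 mm below its top and 24 mm above the wider collar. Axes as lantern_mid.
- bail (a joint): Angle of the bail (rad) about the lantern's y axis, 24 mm above lantern_mid: 0 = on its stop, drooping 0.52 rad below level to the lantern's -x side; 0.52 = level; 2.09 = straight up over the cap; far stop 2.6. So stiff (0.03 N m) that it stays where it is put.
- bail_mid (a point): Middle of the bail's black cross-bar, on its centre line, 97 mm from the pivot axis; y runs along the bar. The bail is a U: two steel legs 8 mm thick, 86 mm apart at the pivots, 106 mm near the bar, and a round bar 10 mm thick, almost straight for 30 mm each side of this point (1 mm nearer the pivot there), 90 mm long. Straight up it is 189 mm above the lantern's underside, 53 mm above the cap.
- hook_left (a point): Seat of the left hook (seen from the robot): top of its 8 mm steel wire at the lowest place, 225 mm above the bench. The hook lies in the point's x-z plane, points to -x and comes from a fixed wooden rail (front face 58 mm to +x, top 17 mm above the seat). Its V-bend holds a 10 mm bar with the bar's centre 9 mm above the seat; its tip ends 31 mm to -x and 27 mm above: a bar must go over it.
- hook_right (a point): Seat of the right hook, the same as the left one and 120 mm to -y of it along the rail.
- carton: Open cardboard carton, fixed, 150 (x) by 136 (y) by 90 mm high, 4 mm thick; origin at the centre of its underside. Four flaps, folded down outside, reach up to 20 mm out from the walls. The lantern stands 24 mm to +x of its centre with about 5 mm of play, bail towards -x. The bail has no room to be swung up or gripped inside.
- breakers: Bystander: block of four white modular circuit breakers, 70 by 72 by 75 mm high; origin at the centre of the underside.
- device_box: Bystander: small closed device box, green and brown card, 110 by 85 by 62 mm high; origin at the centre of the underside.
- tape_roll: Bystander: roll of grey tape lying flat, 100 mm across, 48 mm high; origin at the centre of the underside.

How it is judged:
On the way:
1. the lantern stands upright on the bench, out of the carton, let go (height (world z) of lantern_mid between 0.063 and 0.0705 m and angle between lantern_mid's own z axis and vertical below 0.08 rad and horizontal distance between lantern_mid and carton above 0.1 m and contact force between lantern and the fingers below 0.1 N), for 0.2 s.
At the end, for the whole second after the job is handed in: The lantern hangs by its bail on either hook: the middle of its bar between tip and rail, within 35 mm of the hook sideways and -12 to +27 mm of the seat in height; clear of the bench, within 0.4 rad of upright, still (under 0.12 m/s, 1 rad/s) (((x of bail_mid in the frame of hook_left between -0.024 and 0.055 m and y of bail_mid in the frame of hook_left between -0.035 and 0.035 m and z of bail_mid in the frame of hook_left between -0.012 and 0.027 m) or (x of bail_mid in the frame of hook_right between -0.024 and 0.055 m and y of bail_mid in the frame of hook_right between -0.035 and 0.035 m and z of bail_mid in the frame of hook_right between -0.012 and 0.027 m)) and height (world z) of lantern_mid above 0.085 m and angle between lantern_mid's own z axis and vertical below 0.4 rad and contact force between lantern and table below 0.1 N and linear speed of lantern below 0.12 m/s and angular speed of lantern below 1 rad/s); the robot touches nothing.
It fails at once if the lantern falls over (leans more than 0.8 rad) (angle between lantern_mid's own z axis and vertical above 0.8 rad).
It fails at once if the lantern is banged or pressed hard on the bench (over 80 N) (contact force between lantern and table above 80 N).
It fails at once if the breakers are moved by more than 30 mm (distance of breakers from where it was at the start of the episode above 0.03 m).
It fails at once if the device box is moved by more than 30 mm (distance of device_box from where it was at the start of the episode above 0.03 m).
It fails at once if the tape roll is moved by more than 30 mm (distance of tape_roll from where it was at the start of the episode above 0.03 m).
It also fails if it takes over 72 s, if anything falls off the work surface, if the arm or the gripper's body presses on something with over 40 N, if the wrist force passes 120 N, or if a joint passes its speed limit or range.

ROBOT

A 6-joint arm with a two-finger parallel gripper is mounted at the origin on the work surface. World frame = base frame: x ahead of the robot, y to its left, z up, the work surface at z = 0. Lengths are in m, angles in rad, forces in N, time in s.
With the tool pointing down it reaches from about 0.25 to 0.775 m from the base axis. Payload 4 kg.
Tool frame: the origin (TCP) lies at the very end of the fingers, on their centre line; the grasp point (between the pads) lies 19 mm behind it; z points along the fingers, y is the direction in which the jaws open and shut (so a half turn about z gives the same grasp; the last joint's range is limited). The gripper opens to 94 mm and grips with 3 to 60 N. Pads are 16 mm wide; open, the fingers measure 119 mm over their backs; the gripper's body (75 mm by 177 mm) begins 78 mm behind the grasp point.
Start: joints at [1.159, 0.087, 1.371, -0, 1.684, -0.103], TCP at [0.167, 0.524, 0.166] pointing down, gripper open.
Joint ranges: [-3.1, 3.1], [-0.76, 2.03], [0.27, 2.55], [-1.08, 4.22], [0.17, 2.65], [-2.57, 2.57]. Speed limits (rad/s): [2.79, 2.79, 3.14, 3.14, 3.14, 3.14].

INTERFACE

Orientations are given as [roll, pitch, yaw] about the fixed x, y, z axes, in that order (R = Rz(yaw) Ry(pitch) Rx(roll)).
In Python, from bench import robot, cams, models gives the robot as it stands.
- The arm moves only by the tool step_arm, never from a script. Its argument "series" is a list of rows, each a list of 5 numbers: the gripper command: -1 is shut, 1 is fully open, values between are in proportion, then the shift along the tool's x, y, z in mm, then the turn about the tool's z in degrees. A call has 1 to 20 rows; each row is the pose to reach, as a shift and turn from the pose commanded when the call began, along the tool's axes at that moment; what a row does not reach only later rows make up. A row lasts 1/8 s, in which the tool goes at most 62.5 mm and 10.7 degrees, less where a joint would pass 70% of its speed; a pose out of reach is approached as far as the arm can. A call with a gripper value outside its range is refused whole. The fingers move at their own pace and stop on an object; the grip force is fixed at half the most. Time passes only in rows, so rows that repeat a pose let the fingers close. It gives the time, the measured TCP pose, the force and the opening at its end, in the units of the state.
- robot.get_obs(): the state, without advancing time (a new reading comes with each control period).
- cams.snapshot(name): name is "scene" or "top" or "wrist"; returns a dict with "pixels" (420x560x3 uint8, red, green, blue), "fov_y" (degrees; the focal length in pixels is half the picture's height over the tangent of half this angle, whatever the lens; pixels are square), "cx", "cy" (the principal point, pixels), "R" (3x3) and "t" (3): a world point X has camera coordinates R X + t. Camera axes: x right, y down, z forward; pixel columns grow to the right and rows downward; lengths in m; the calibration is good to about 2 mm. A picture is of the moment at which its call begins. There is no depth.
- robot.close_job(): hands the job in, once; it reports no verdict.
Trained networks look in a picture, given as the dict that the camera call returned (one of the last four; its "shot" number tells which), for a name from the list of things; names that differ only in an ending like _2 or _b are one class to them, and where a whole thing is asked for, a point or a joint stands for the part that bears it (a point fixed in the world has none). Each returns a list of dicts, best first, with "p" (0 to 1); they miss things now and then, are a little off and sometimes report something else, mostly with a low value. They report only what shows in the picture. A call takes as long as a camera call.
- models.find_in(picture, label): "position" ([x, y, z] in m, in world coordinates, good to about 4 mm: the middle of the surface that is visible of it).
- models.pinpoint(picture, label): "position" ([x, y, z] in m, in world coordinates, good to about 4 mm: a listed point, or the origin of a listed thing).
The state is a dict: "time": time; "joint_positions": joint angles; "qvel": joint speeds; "joint_torque": joint torques, N m; "tool_pos": TCP position; "ee_rot": TCP orientation; "wrist_force": force on the tool from outside, world axes, zero at the start; "wrist_torque": the same for the moment, N m; "width": finger opening in m.
Only numpy, scipy, OpenCV 4.12 (cv2) and the standard library are available. Lean on these libraries where they do the work, as an engineer would, in place of code of your own. Each camera call takes 0.05 s, during which the arm holds its last target. There are 200 camera calls.

## Working session

There is one attempt and no reset: what is moved stays moved. The work goes in short steps, Python scripts to look and compute and a tool call to move; the robot and the scene stay as the last step left them, time stands still between calls to the robot, and variables do not carry over. Pictures are saved under pics/ and viewed, about 8 in all and at most 12, crops included, and the job is handed in when it is done.

Besides the shell and the picture viewer there is one more tool, called after "Request:" as name(argument=value, ...) on one line, values as JSON. step_arm: Moves the arm, as the interface text tells. Its arguments: {"type":"object","properties":{"series":{"type":"array","items":{"type":"array","items":{"type":"number"}}}},"required":["series"]}

```bash
mkdir -p pics; cat > h.py <<'E'
from bench import robot,cams,models
import numpy as np,cv2
np.set_printoptions(precision=4,suppress=True)
def snap(n,f=None):
    p=cams.snapshot(n)
    if f: cv2.imwrite('pics/'+f,p['pixels'][:,:,::-1])
    return p
def look(p,labels):
    for l in labels:
        for r in models.pinpoint(p,l)[:2]: print(l,np.array(r['position']),round(r['p'],2))
def proj(p,X):
    c=p['R']@np.array(X)+p['t']; f=p['pixels'].shape[0]/2/np.tan(np.radians(p['fov_y']/2))
    return c[:2]/c[2]*f+[p['cx'],p['cy']]
E
python3 - <<'E'
from h import *
o=robot.get_obs();print(o['time'],o['tool_pos'],o['ee_rot'],o['width'])
L=['lantern_mid','lantern_cap','bail_mid','hook_left','hook_right','carton','breakers','device_box','tape_roll']
a=snap('scene','a.png');b=snap('top','b.png')
print('scene');look(a,L);print('top');look(b,L)
cv2.imwrite('pics/ab.png',cv2.resize(np.hstack([a['pixels'],b['pixels']])[:,:,::-1],(1120,420))[:, :])
E
```

```text
0.0 [0.1669 0.5234 0.1652] [-3.1395 -0.0002  2.8328] 0.09381320515424463
scene
lantern_mid [ 0.5966 -0.2051  0.0735] 0.81
lantern_cap [ 0.5992 -0.2078  0.124 ] 0.71
bail_mid [ 0.5134 -0.2272  0.0493] 0.64
bail_mid [ 0.5734 -0.213  -0.002 ] 0.46
hook_left [0.629  0.3069 0.2267] 0.63
hook_right [0.6241 0.1827 0.2283] 0.61
hook_right [ 0.5152 -0.4489 -0.0015] 0.29
carton [ 0.5741 -0.2085 -0.001 ] 0.93
breakers [ 0.5182 -0.4461 -0.0015] 0.72
device_box [ 0.7211 -0.003  -0.0044] 0.85
tape_roll [ 0.5046  0.4461 -0.0003] 0.56
top
lantern_mid [ 0.596  -0.2027  0.0727] 0.86
lantern_cap [ 0.595  -0.2068  0.1269] 0.9
bail_mid [ 0.5149 -0.2258  0.0444] 0.76
hook_left [0.6339 0.3065 0.2263] 0.73
hook_right [0.6254 0.1857 0.2247] 0.65
carton [ 0.5746 -0.2078 -0.0024] 0.8
device_box [ 0.7199 -0.0045  0.0012] 0.89
device_box [ 0.4975  0.4501 -0.0001] 0.53
tape_roll [0.4989 0.4492 0.0004] 0.64
```

View pics/a.png

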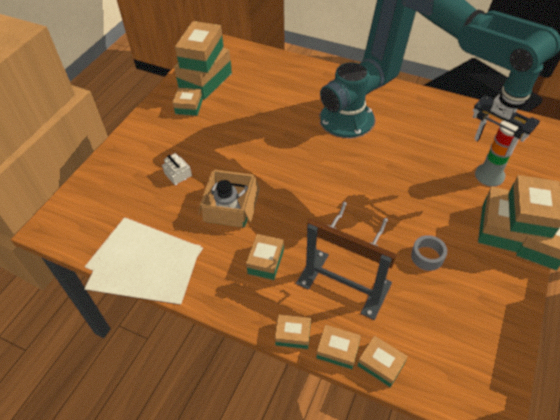

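View pics/b.png

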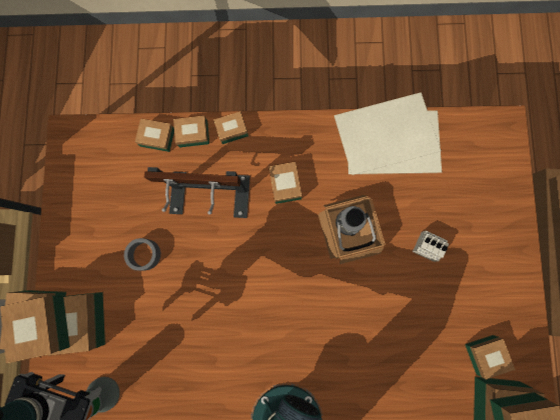

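Request:
step_arm(series=[[0.6,-100,-90,-55,20],[0.6,-631,-564,-55,147],[0.6,-631,-564,-55,147],[0.6,-631,-564,-55,147],[0.6,-631,-564,-55,147],[0.6,-631,-564,-55,147],[0.6,-631,-564,-55,147],[0.6,-631,-564,-55,147],[0.6,-631,-564,-55,147],[0.6,-631,-564,-55,147],[0.6,-631,-564,-55,147],[0.6,-631,-564,-55,147],[0.6,-631,-564,-55,147],[0.6,-631,-564,-55,147],[0.6,-631,-564,-55,147],[0.6,-631,-564,-55,147],[0.6,-631,-564,-55,147],[0.6,-631,-564,-55,147]])

```text
time: 3.25
tool_pos: [0.5967, -0.204, 0.2221]
ee_rot: [3.141, -0.001, 0.269]
wrist_force: [-0.3, -0.1, 0.1]
width: 0.0752
```

```bash
cat >> h.py <<'E'
def pose():
    o=robot.get_obs(); print('t',round(o['time'],2),'tcp',np.array(o['tool_pos']),'rpy',np.array(o['ee_rot']),'F',np.array(o['wrist_force']),'w',round(o['width'],4)); return o
def to(target,yaw=None):
    "shift in tool axes (mm) and turn (deg) to reach world target"
    from scipy.spatial.transform import Rotation as Ro
    o=robot.get_obs(); R=Ro.from_euler('xyz',o['ee_rot']).as_matrix()
    s=R.T@(np.array(target)-o['tool_pos'])*1000
    th=None if yaw is None else np.degrees((o['ee_rot'][2]-yaw+np.pi)%(2*np.pi)-np.pi)
    print('shift',s,'turn',th)
E
python3 - <<'E'
from h import *
pose()
w=snap('wrist','w.png'); t=snap('top')
print('w');look(w,['lantern_cap','lantern_mid','bail_mid','carton']);print('t');look(t,['lantern_cap','bail_mid'])
E
```

```text
t 3.25 tcp [ 0.5967 -0.204   0.2221] rpy [ 3.1411 -0.0009  0.2688] F [-0.2876 -0.1174  0.1276] w 0.0752
w
lantern_cap [ 0.5979 -0.2062  0.1252] 0.66
bail_mid [ 0.5154 -0.2236  0.0488] 0.59
t
lantern_cap [ 0.5934 -0.2072  0.1265] 0.71
bail_mid [ 0.5152 -0.2261  0.0465] 0.67
```

View pics/w.png

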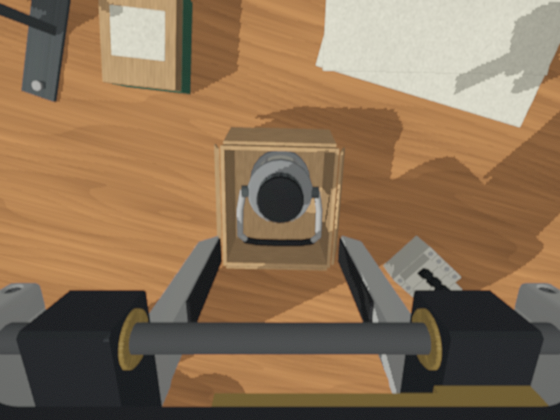

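Request:
step_arm(series=[[0.6,-1,1.5,40,0],[0.6,-1,1.5,80,0],[0.6,-1,1.5,105,0],[0.6,-1,1.5,117,0],[0.6,-1,1.5,117,0],[-1,-1,1.5,117,0],[-1,-1,1.5,117,0],[-1,-1,1.5,117,0],[-1,-1,1.5,117,0],[-1,-1,1.5,117,0],[-1,-1,1.5,110,0],[-1,-1,1.5,95,0],[-1,-1,1.5,65,0],[-1,-1,1.5,30,0],[-1,-1,1.5,0,0],[-1,-1,1.5,-5,0],[-1,-1,1.5,-5,0]])

```text
time: 5.78
tool_pos: [0.5964, -0.2068, 0.2265]
ee_rot: [3.141, -0.0, 0.267]
wrist_force: [-0.2, -0.1, -0.5]
width: 0.0005
```

```bash
python3 - <<'E'
from h import *
o=pose()
s=snap('scene','c.png'); look(s,['lantern_mid','lantern_cap','bail_mid']); w=snap('wrist'); look(w,['lantern_cap','bail_mid'])
to([0.46,0.03,o['tool_pos'][2]],None)
E
```

```text
t 5.78 tcp [ 0.5964 -0.2068  0.2265] rpy [ 3.1414 -0.0004  0.2672] F [-0.1626 -0.0641 -0.4553] w 0.0005
lantern_mid [ 0.5955 -0.2032  0.0749] 0.94
lantern_cap [ 0.5966 -0.2049  0.1227] 0.87
bail_mid [ 0.5158 -0.2256  0.0478] 0.42
lantern_cap [ 0.6002 -0.2035  0.125 ] 0.78
bail_mid [ 0.5191 -0.4471 -0.0044] 0.64
bail_mid [ 0.5186 -0.2232  0.0489] 0.57
shift [ -68.6718 -264.1417   -0.7809] turn None
```

View pics/c.png

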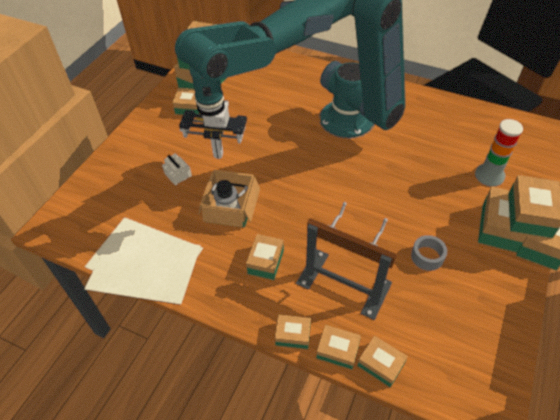

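Request:
step_arm(series=[[0.6,0,0,0,0],[0.6,0,0,0,0],[0.6,0,0,0,0],[0.6,0,0,0,0],[0.6,0,0,0,0],[0.6,0,0,0,0],[0.6,0,0,0,0],[0.6,0,0,0,0]])

```text
time: 7.12
tool_pos: [0.5964, -0.2068, 0.2264]
ee_rot: [-3.142, -0.0, 0.267]
wrist_force: [0.6, -0.2, -0.3]
width: 0.0738
```

Request:
step_arm(series=[[0.6,1,-1,40,0],[0.6,1,-1,80,0],[0.6,1,-1,110,0],[0.6,1,-1,123,0],[0.6,1,-1,123,0],[-1,1,-1,123,0],[-1,1,-1,123,0],[-1,1,-1,123,0],[-1,1,-1,123,0],[-1,1,-1,123,0],[-1,1,-1,123,0],[-1,1,-1,123,0],[-1,1,-1,123,0]])

```text
time: 8.75
tool_pos: [0.597, -0.2055, 0.1033]
ee_rot: [-3.141, 0.0, 0.267]
wrist_force: [-1.0, 1.0, 0.5]
width: 0.0009
```

```bash
python3 - <<'E'
from h import *
s=snap('scene'); w=snap('wrist')
x,y=proj(s,[.597,-.206,.11]).astype(int); print(x,y)
c=s['pixels'][y-90:y+60,x-90:x+90]
c=cv2.resize(c,(504,420),interpolation=cv2.INTER_CUBIC); m=cv2.resize(w['pixels'],(296*1,420)) 
cv2.imwrite('pics/d.png',np.hstack([c,m])[:,:,::-1])
print(proj(s,[.597,-.206,.136]),proj(s,[.597,-.206,.103]))
look(s,['lantern_mid','lantern_cap']);look(w,['lantern_cap'])
E
```

```text
224 190
[223.7993 185.4154] [224.8789 192.2018]
lantern_mid [ 0.5953 -0.2054  0.0706] 0.66
lantern_cap [ 0.5994 -0.206   0.1263] 0.9
lantern_cap [ 0.5963 -0.2062  0.129 ] 0.66
```

View pics/d.png

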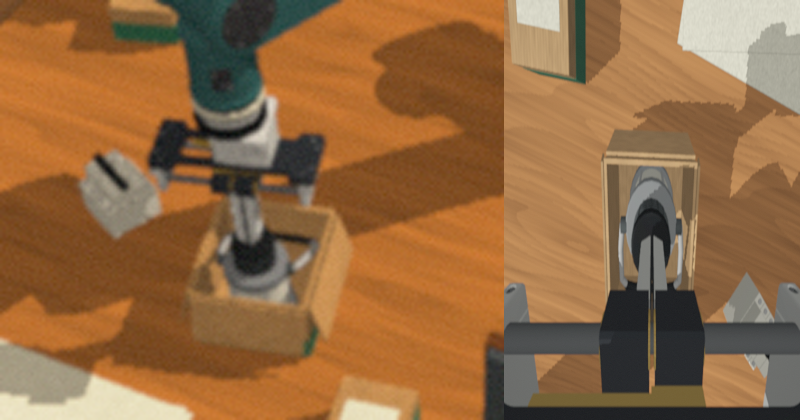

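```bash
python3 - <<'E'
from h import *
def ray(p,uv,z):
    f=210/np.tan(np.radians(p['fov_y']/2)); d=p['R'].T@np.array([(uv[0]-p['cx'])/f,(uv[1]-p['cy'])/f,1]); c=-p['R'].T@p['t']
    return c+d*(z-c[2])/d[2]
t=snap('top');s=snap('scene');w=snap('wrist')
for n,p in(('b.png',t),('a.png',s),('c.png',s)):
    im=cv2.imread('pics/'+n); u,v=(353,216) if n[0]=='b' else (224,188)
    m=(im.max(2)<45).astype(np.uint8); k,l,st,ce=cv2.connectedComponentsWithStats(m)
    for i in range(1,k):
        if st[i,4]>40 and np.hypot(*(ce[i]-[u,v]))<25: print(n,st[i],ce[i],ray(p,ce[i],.12),ray(p,ce[i],.136))
print('wrist', proj(w,robot.get_obs()['tool_pos']),proj(w,[.597,-.206,.136]),'cam',-w['R'].T@w['t'])
print('top cam',-t['R'].T@t['t'],'scene',-s['R'].T@s['t'])
x,y=proj(t,[.597,-.206,.12]).astype(int); A=cv2.resize(t['pixels'][y-40:y+40,x-40:x+40],(400,400),interpolation=cv2.INTER_CUBIC)
x2,y2=proj(s,[.597,-.206,.12]).astype(int); B=cv2.resize(s['pixels'][y2-30:y2+30,x2-30:x2+30],(400,400),interpolation=cv2.INTER_CUBIC)
q=robot.get_obs()['tool_pos']
for I,p,o,k in((A,t,(x-40,y-40),5),(B,s,(x2-30,y2-30),400/60)):
    for Z in(0,.05): cv2.circle(I,tuple(int(a) for a in (proj(p,np.array(q)+[0,0,Z])-o)*k),3,(255,0,0),-1)
cv2.imwrite('pics/e.png',np.hstack([A,B])[:,:,::-1])
E
```

```text
b.png [346 209  18  17 248] [354.5685 217.0202] [ 0.5982 -0.2066  0.12  ] [ 0.5962 -0.2039  0.136 ]
a.png [217 181  27  17 213] [224.6244 188.493 ] [ 0.5957 -0.2056  0.12  ] [ 0.6072 -0.1975  0.136 ]
c.png [217 181  26  17 210] [224.5429 188.4524] [ 0.5957 -0.2059  0.12  ] [ 0.6071 -0.1979  0.136 ]
wrist [279.2413 229.1382] [279.8424 246.4363] cam [ 0.6748 -0.1844  0.3216]
top cam [ 0.4604 -0.021   1.2228] scene [1.4732 0.4143 1.3486]
```

View pics/e.png

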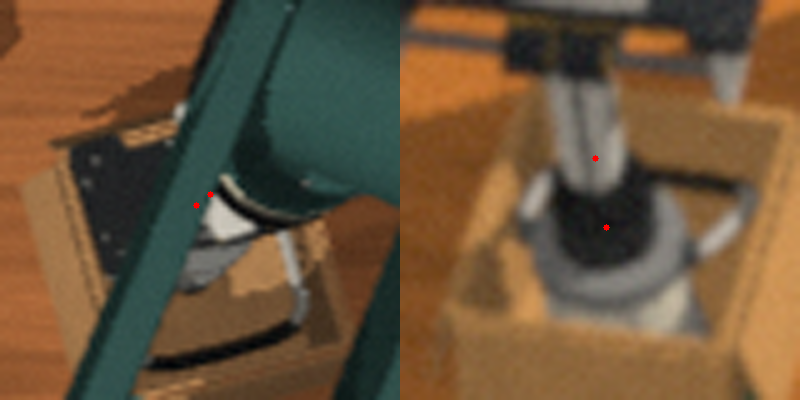

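The picture shows the closed tips about level with the cap top, around 35 mm above the reported TCP. The force reading is about zero, so I'll touch the cap top gently to measure this offset.

Request:
step_arm(series=[[-1,0,0,1,0],[-1,0,0,2,0],[-1,0,0,3,0],[-1,0,0,3,0]])

```text
time: 9.65
tool_pos: [0.5971, -0.2056, 0.1012]
ee_rot: [3.141, -0.001, 0.267]
wrist_force: [-1.9, 1.7, 3.9]
width: 0.0006
```

Request:
step_arm(series=[[-1,0,0,-20,0],[0.6,0,0,-40,0],[0.6,0,0,-40,0],[0.6,0,0,-40,0],[0.6,0,0,-40,0],[0.6,0,0,-40,0],[0.6,0,0,-40,0],[0.6,0,0,-40,0],[0.6,0,0,-15,0],[0.6,0,0,10,0],[0.6,0,0,22,0],[0.6,0,0,27,0],[0.6,0,0,27,0]])

```text
time: 11.28
tool_pos: [0.5973, -0.2057, 0.0738]
ee_rot: [3.141, -0.001, 0.267]
wrist_force: [-0.3, 0.3, 1.5]
width: 0.0755
```

Request:
step_arm(series=[[-1,0,0,0,0],[-1,0,0,0,0],[-1,0,0,0,0],[-1,0,0,0,0],[-1,0,0,0,0],[-1,0,0,0,0]])

```text
time: 12.02
tool_pos: [0.5972, -0.2049, 0.0741]
ee_rot: [-3.141, -0.001, 0.268]
wrist_force: [-2.2, 3.7, 5.3]
width: 0.0497
```

Request:
step_arm(series=[[-1,0,0,-15,0],[-1,0,0,-45,0],[-1,0,0,-80,0],[-1,0,0,-110,0],[-1,0,0,-115,0],[-1,-8,-30,-115,0],[-1,-20,-75,-115,0],[-1,-32,-120,-115,0],[-1,-43,-165,-115,0],[-1,-55,-210,-115,0],[-1,-64,-245,-115,0],[-1,-69,-264,-115,0],[-1,-69,-264,-115,0],[-1,-69,-264,-80,0],[-1,-69,-264,-45,0],[-1,-69,-264,-20,0],[-1,-69,-264,-6,0],[-1,-69,-264,0,0],[-1,-69,-264,0,0]])

```text
time: 14.4
tool_pos: [0.4613, 0.0304, 0.0737]
ee_rot: [3.141, -0.0, 0.267]
wrist_force: [0.2, 0.4, -7.6]
width: 0.0491
```

```bash
python3 - <<'E'
from h import *
o=pose()
s=snap('scene'); look(s,['lantern_mid','lantern_cap','bail_mid']); 
x,y=proj(s,[.46,.03,.07]).astype(int)
cv2.imwrite('pics/f.png',cv2.resize(s['pixels'][y-60:y+40,x-60:x+60],(600,500),interpolation=cv2.INTER_CUBIC)[:,:,::-1])
E
```

```text
t 14.4 tcp [0.4613 0.0304 0.0737] rpy [ 3.1412 -0.0005  0.2666] F [ 0.1518  0.418  -7.5529] w 0.0491
lantern_mid [0.4618 0.0295 0.0739] 0.63
lantern_cap [0.4638 0.0286 0.1227] 0.95
```

View pics/f.png

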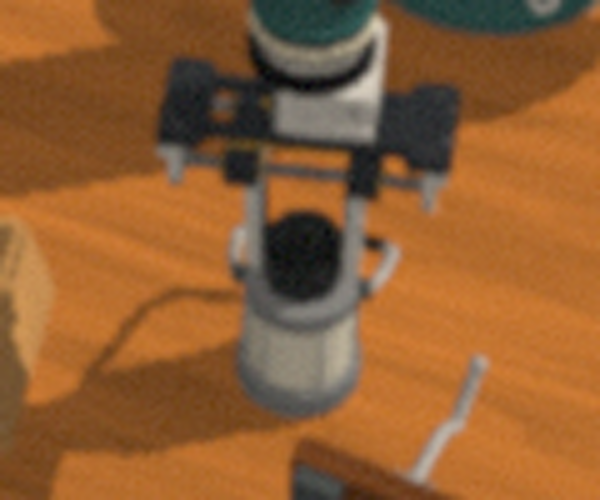

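Request:
step_arm(series=[[-1,0,0,1,0],[-1,0,0,2,0],[-1,0,0,3,0],[-1,0,0,3.5,0],[-1,0,0,3.5,0]])

```text
time: 15.22
tool_pos: [0.4609, 0.0309, 0.0701]
ee_rot: [-3.141, -0.0, 0.267]
wrist_force: [0.1, -0.0, -6.2]
width: 0.0495
```

Request:
step_arm(series=[[-1,0,0,0.7,0],[-1,0,0,1.4,0],[-1,0,0,1.4,0]])

```text
time: 15.6
tool_pos: [0.4613, 0.0309, 0.07]
ee_rot: [3.141, -0.002, 0.267]
wrist_force: [-3.7, -1.3, 5.1]
width: 0.0496
```

Request:
step_arm(series=[[0.5,0,0,0,0],[0.5,0,0,0,0],[0.5,0,0,0,0],[0.5,0,0,0,0],[0.5,0,0,0,0],[0.5,0,0,-30,0],[0.5,0,0,-80,0],[0.5,0,0,-130,0],[0.5,0,0,-150,0],[0.5,0,0,-150,0]])

```text
time: 16.85
tool_pos: [0.462, 0.0308, 0.2205]
ee_rot: [3.14, -0.004, 0.267]
wrist_force: [-0.0, 0.4, -0.5]
width: 0.0702
```

```bash
python3 - <<'E'
from h import *
o=pose()
for c in('scene','top','wrist'):
    s=snap(c,c+'1.png'); print(c); look(s,['lantern_mid','lantern_cap','bail_mid','hook_right','hook_left'])
E
```

```text
t 16.85 tcp [0.462  0.0308 0.2205] rpy [ 3.1402 -0.0044  0.2672] F [-0.0425  0.4081 -0.522 ] w 0.0702
scene
lantern_mid [0.4593 0.032  0.0711] 0.97
lantern_cap [0.461  0.0301 0.1171] 0.71
bail_mid [0.3768 0.0105 0.0452] 0.6
hook_right [0.6253 0.184  0.2271] 0.89
hook_left [0.6297 0.3085 0.2199] 0.98
top
bail_mid [0.3808 0.0113 0.0405] 0.43
hook_left [0.637  0.3086 0.2272] 0.66
wrist
lantern_mid [0.3809 0.0135 0.0423] 0.75
lantern_cap [0.461  0.0295 0.1208] 0.72
bail_mid [0.3801 0.0109 0.0435] 0.97
```

View pics/wrist1.png

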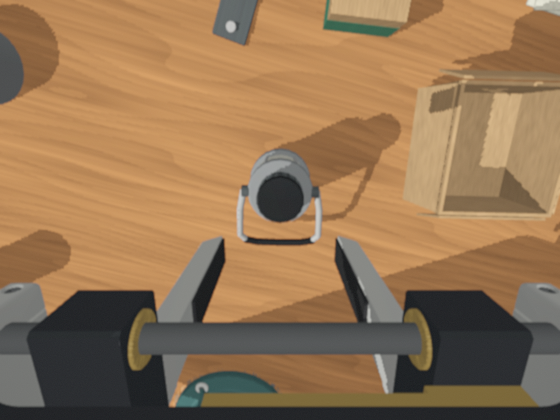

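Request:
step_arm(series=[[-0.36,-40,-30,0,0],[-0.36,-64,-52,20,0],[-0.36,-64,-52,70,0],[-0.36,-64,-52,120,0],[-0.36,-64,-52,170,0],[-0.36,-64,-52,200,0],[-0.36,-64,-52,212,0],[-0.36,-64,-52,212,0]])

```text
time: 18.75
tool_pos: [0.3853, 0.0641, 0.0065]
ee_rot: [-3.141, 0.001, 0.267]
wrist_force: [0.3, -0.2, 0.1]
width: 0.0302
```

Request:
step_arm(series=[[-1,0,0,0,0],[-1,0,0,0,0],[-1,0,0,0,0],[-1,0,0,0,0],[-1,0,0,0,0]])

```text
time: 19.38
tool_pos: [0.3861, 0.0647, 0.0076]
ee_rot: [-3.141, -0.002, 0.267]
wrist_force: [-2.4, 3.3, 5.6]
width: 0.0077
```

Request:
step_arm(series=[[-1,-2.8,0,-5.5,0],[-1,-5.2,0,-11.4,0],[-1,-8.4,0,-23.5,0],[-1,-9.5,0,-36,0],[-1,-8.4,0,-48.5,0],[-1,-5.2,0,-60.6,0],[-1,0.1,0,-72,0],[-1,7.3,0,-82.3,0],[-1,16.2,0,-91.2,0],[-1,26.5,0,-98.4,0],[-1,37.9,0,-103.7,0],[-1,50,0,-106.9,0],[-1,62.5,0,-108,0],[-1,62.5,0,-108,0]])

```text
time: 21.12
tool_pos: [0.4466, 0.0807, 0.1144]
ee_rot: [3.141, -0.0, 0.267]
wrist_force: [-1.3, -0.5, -0.4]
width: 0.0067
```

```bash
python3 - <<'E'
from h import *
o=pose()
for c in('scene','wrist'):
    s=snap(c,c+'2.png'); print(c); look(s,['lantern_mid','lantern_cap','bail_mid'])
    if c=='scene':
        x,y=proj(s,[.46,.03,.1]).astype(int); A=cv2.resize(s['pixels'][y-60:y+40,x-60:x+60],(480,400),interpolation=cv2.INTER_CUBIC)
    else: cv2.imwrite('pics/g.png',np.hstack([A,cv2.resize(s['pixels'],(320,400))])[:,:,::-1])
E
```

```text
t 21.12 tcp [0.4466 0.0807 0.1144] rpy [ 3.1413 -0.0002  0.2674] F [-1.3491 -0.481  -0.3533] w 0.0067
scene
lantern_mid [0.4874 0.0405 0.0824] 0.87
lantern_cap [0.5091 0.0367 0.1258] 0.66
lantern_cap [ 0.7226 -0.004  -0.0037] 0.31
bail_mid [0.4341 0.0225 0.1738] 0.49
wrist
lantern_mid [0.434  0.0223 0.1721] 0.73
bail_mid [0.4336 0.0222 0.1697] 0.67
```

View pics/g.png

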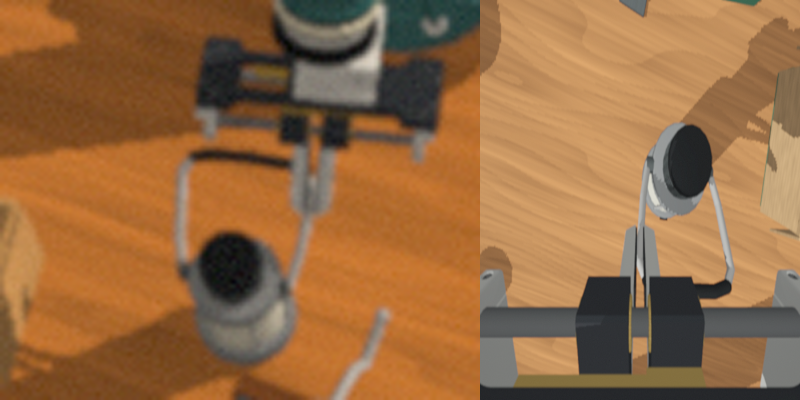

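The swing tilted the lantern forward by about 27°, because the pinch turned too stiffly on the leg. I'll ease it back upright along the arc about its base edge.

Request:
step_arm(series=[[-1,-4,0,0.3,0],[-1,-8,0,0.8,0],[-1,-12,0,1.5,0],[-1,-16,0,2.2,0],[-1,-20,0,3.2,0],[-1,-24,0,4.3,0],[-1,-28,0,5.5,0],[-1,-32,0,6.7,0],[-1,-32,0,6.7,0]])

```text
time: 22.65
tool_pos: [0.4146, 0.0723, 0.1078]
ee_rot: [-3.141, -0.0, 0.267]
wrist_force: [-1.4, 0.2, -0.9]
width: 0.0063
```

```bash
cat > st.py <<'E'
from h import *
o=pose()
for c in('scene','top','wrist'):
    s=snap(c,'last_%s.png'%c); print(c); look(s,['lantern_mid','lantern_cap','bail_mid'])
E
python3 st.py
```

```text
t 22.65 tcp [0.4146 0.0723 0.1078] rpy [-3.1412 -0.0004  0.2672] F [-1.4214  0.2089 -0.9071] w 0.0063
scene
lantern_mid [0.465  0.035  0.0758] 0.6
lantern_cap [0.4688 0.0283 0.123 ] 0.8
top
lantern_mid [0.4681 0.0356 0.0707] 0.75
lantern_cap [0.4672 0.0298 0.1288] 0.64
wrist
lantern_cap [0.4711 0.0312 0.1225] 0.63
bail_mid [0.4053 0.0184 0.1645] 0.69
```

Request:
step_arm(series=[[-1,-2,0,0.7,0],[-1,-4,0,1.4,0],[-1,-6,0,2,0],[-1,-6,0,2,0]])

```text
time: 23.75
tool_pos: [0.4089, 0.0704, 0.1056]
ee_rot: [3.141, -0.0, 0.267]
wrist_force: [-0.8, 0.8, -0.9]
width: 0.0062
```

```bash
python3 st.py; python3 - <<'E'
from h import *
a=cv2.imread('pics/last_scene.png');p=snap('scene')
x,y=proj(p,[.46,.03,.1]).astype(int)
A=cv2.resize(a[y-60:y+40,x-60:x+60],(480,400),interpolation=cv2.INTER_CUBIC)
cv2.imwrite('pics/i.png',np.hstack([A,cv2.resize(cv2.imread('pics/last_wrist.png')[60:340,140:420],(320,400))]))
E
```

```text
t 23.75 tcp [0.4089 0.0704 0.1056] rpy [ 3.1414 -0.0002  0.2671] F [-0.8381  0.7824 -0.8971] w 0.0062
scene
lantern_mid [0.4634 0.0339 0.0712] 0.71
lantern_cap [0.4665 0.0292 0.1228] 0.72
bail_mid [0.3998 0.0131 0.1643] 0.73
top
lantern_mid [0.4615 0.0351 0.0715] 0.73
lantern_cap [0.4621 0.0315 0.125 ] 0.95
wrist
lantern_cap [0.4679 0.0303 0.1207] 0.83
bail_mid [0.4008 0.0119 0.16  ] 0.8
```

View pics/i.png

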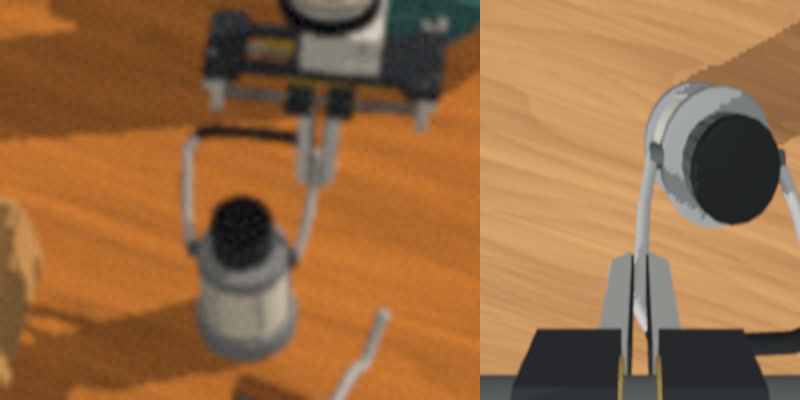

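Request:
step_arm(series=[[-0.5,0,0,0,0],[-0.4,0,0,0,0],[-0.36,0,0,0,0],[-0.36,0,0,0,0],[-0.36,0,0,-20,0],[-0.36,0,0,-60,0],[-0.36,0,0,-100,0],[-0.36,0,0,-110,0],[-0.36,0,0,-110,0]])

```text
time: 25.52
tool_pos: [0.4091, 0.0705, 0.2156]
ee_rot: [3.142, -0.0, 0.267]
wrist_force: [-0.2, 0.0, -0.5]
width: 0.0303
```

```bash
python3 st.py
```

```text
t 25.52 tcp [0.4091 0.0705 0.2156] rpy [ 3.1415 -0.0005  0.2671] F [-0.2401  0.0255 -0.5236] w 0.0303
scene
lantern_mid [0.4566 0.0364 0.0713] 0.62
lantern_mid [0.5055 0.4495 0.0032] 0.19
lantern_cap [0.4587 0.0361 0.1221] 0.71
lantern_cap [0.5057 0.4471 0.0008] 0.66
bail_mid [0.4039 0.0169 0.1678] 0.51
top
lantern_mid [0.4595 0.0365 0.0685] 0.68
lantern_cap [0.4568 0.0368 0.1232] 0.71
bail_mid [0.4012 0.0185 0.1675] 0.39
wrist
lantern_cap [0.4609 0.0354 0.1229] 0.94
bail_mid [0.3997 0.0182 0.1705] 0.81
bail_mid [0.4625 0.0354 0.1215] 0.38
```

Request:
step_arm(series=[[-1,-30,25,0,0],[-1,-49.5,49,0,-2],[-1,-49.5,49,40,-2],[-1,-49.5,49,85,-2],[-1,-49.5,49,104,-2],[-1,-49.5,49,104,-2],[-1,-40,48.7,104,-2],[-1,-30,48.4,104,-2],[-1,-20,48.1,104,-2],[-1,-10,47.8,103,-2],[-1,-2,47.5,102,-2],[-1,6,47.2,101,-2],[-1,13,47,100,-2],[-1,20,46.8,99,-2],[-1,26.5,46.5,99,-2],[-1,26.5,46.5,99,-2]])

```text
time: 28.12
tool_pos: [0.4472, 0.0329, 0.1167]
ee_rot: [-3.141, -0.0, 0.302]
wrist_force: [-0.5, -0.8, -0.7]
width: 0.0006
```

```bash
python3 st.py
```

```text
t 28.12 tcp [0.4472 0.0329 0.1167] rpy [-3.1414 -0.      0.3023] F [-0.4503 -0.7739 -0.7029] w 0.0006
scene
lantern_mid [0.4589 0.0374 0.0693] 0.97
lantern_cap [0.46   0.0343 0.1195] 0.59
bail_mid [0.4608 0.0372 0.1917] 0.61
top
wrist
lantern_mid [0.463  0.0372 0.1922] 0.56
lantern_cap [0.4572 0.0362 0.1252] 0.65
bail_mid [0.4653 0.0389 0.19  ] 0.74
```

Request:
step_arm(series=[[-1,-20,0,0,0],[-1,-25,0,-30,0],[-1,-25,0,-80,0],[-0.15,0,-5,-110,-10],[-0.15,16,-10,-110,-90],[-0.15,16,-10,-110,-90],[-0.15,16,-10,-110,-90],[-0.15,16,-10,-110,-90],[-0.15,16,-10,-110,-90],[-0.15,16,-10,-110,-90],[-0.15,16,-10,-110,-90],[-0.15,16,-10,-110,-90],[-0.15,16,-10,-110,-90],[-0.15,16,-10,-110,-90]])

```text
time: 30.48
tool_pos: [0.4591, 0.047, 0.2268]
ee_rot: [3.142, -0.0, 1.872]
wrist_force: [-1.8, 0.3, 0.2]
width: 0.0396
```

```bash
python3 st.py;python3 - <<'E'
from h import *
p=snap('scene');a=p['pixels']
x,y=proj(p,[.46,.03,.15]).astype(int)
A=cv2.resize(a[y-60:y+40,x-60:x+60],(420,350),interpolation=cv2.INTER_CUBIC)[:,:,::-1]
cv2.imwrite('pics/j.png',np.hstack([A,cv2.resize(cv2.imread('pics/last_wrist.png')[40:390],(380,350))]))
for n in('scene','top'): look(snap(n),['hook_right','hook_left'])
E
```

```text
t 30.48 tcp [0.4591 0.047  0.2268] rpy [ 3.1415 -0.0001  1.8717] F [-1.7816  0.2644  0.2264] w 0.0396
scene
lantern_mid [0.4564 0.0356 0.0703] 0.77
lantern_cap [0.4617 0.0344 0.1199] 0.57
bail_mid [0.4644 0.0351 0.1881] 0.58
top
lantern_mid [ 0.5749 -0.2076  0.0007] 0.74
lantern_mid [ 0.4993  0.4518 -0.0013] 0.37
lantern_cap [ 0.7203 -0.0033  0.0015] 0.44
wrist
lantern_cap [0.4591 0.0339 0.1199] 0.86
bail_mid [0.4648 0.0374 0.1905] 0.91
hook_right [0.6208 0.1829 0.2282] 0.7
hook_left [0.6307 0.3058 0.2222] 0.57
hook_right [0.6248 0.1871 0.2263] 0.68
hook_left [0.6346 0.3091 0.2255] 0.89
```

View pics/j.png

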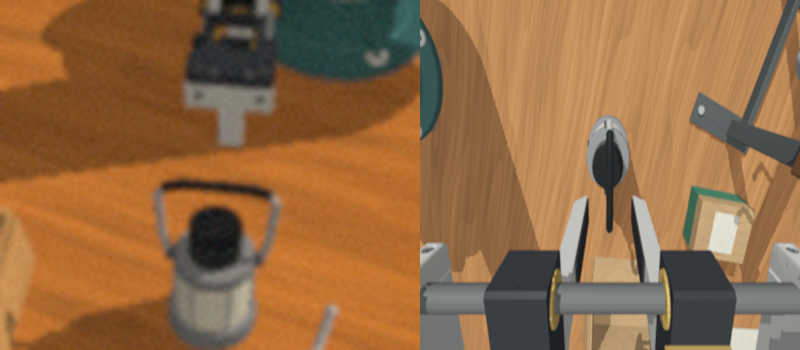

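Request:
step_arm(series=[[-0.15,0,2,40,0],[-0.15,0,2,75,0],[-0.15,0,2,95,0],[-0.15,0,2,95,0],[-1,0,2,95,0],[-1,0,2,95,0],[-1,0,2,95,0],[-1,0,2,95,0],[-1,0,2,95,0],[-1,0,2,95,0]])

```text
time: 32.67
tool_pos: [0.4615, 0.0476, 0.1326]
ee_rot: [3.14, 0.0, 1.873]
wrist_force: [-0.7, -0.2, 3.9]
width: 0.009
```

Request:
step_arm(series=[[-1,0,0,-3,0],[-1,0,0,-7,0],[-1,0,0,-12,0],[-1,0,0,-22,0],[-1,0,0,-40,0],[-1,0,0,-60,0],[-1,0,0,-80,0],[-1,0,0,-95,0],[-1,0,0,-95,0],[-1,0,0,-95,0]])

```text
time: 33.92
tool_pos: [0.4607, 0.0476, 0.2262]
ee_rot: [-3.141, -0.0, 1.873]
wrist_force: [-0.1, -0.2, -7.8]
width: 0.009
```

```bash
python3 st.py;python3 - <<'E'
from h import *
look(snap('scene'),['hook_right','hook_left'])
E
```

```text
t 33.92 tcp [0.4607 0.0476 0.2262] rpy [-3.1406 -0.0004  1.8728] F [-0.1075 -0.2492 -7.8489] w 0.009
scene
lantern_mid [0.4573 0.0372 0.1648] 0.64
lantern_cap [0.4593 0.0352 0.2129] 0.87
bail_mid [0.4623 0.0384 0.2833] 0.55
top
wrist
bail_mid [0.4676 0.0382 0.281 ] 0.57
hook_right [0.6258 0.1826 0.2271] 0.88
hook_right [0.5035 0.4474 0.0012] 0.61
hook_left [0.6332 0.3084 0.222 ] 0.97
```

Request:
step_arm(series=[[-1,5,4,0,1],[-1,15,11,0,3],[-1,30,22,2,5],[-1,46,33,4,7],[-1,62,45,6,9],[-1,78,57,8,11],[-1,94,68,10,13],[-1,110,79,12,15],[-1,123,89,14,17],[-1,133,96,15.5,19],[-1,139,100,15.5,20],[-1,141,102,15.5,21],[-1,141,102,15.5,21],[-1,141,102,15.5,21],[-1,141,102,15.5,21]])

```text
time: 36.55
tool_pos: [0.5164, 0.2123, 0.2114]
ee_rot: [3.141, -0.0, 1.506]
wrist_force: [-1.3, 0.3, -7.0]
width: 0.009
```

```bash
python3 st.py;python3 - <<'E'
from h import *
for n in('scene','top','wrist'):
    p=snap(n); print(n); look(p,['hook_right','bail_mid'])
    if n=='scene':
        x,y=proj(p,[.57,.2,.2]).astype(int)
        A=cv2.resize(p['pixels'][y-45:y+45,x-45:x+45],(420,420),interpolation=cv2.INTER_CUBIC)
        k=420/90; o=np.array([x-45,y-45])
        for X in([.6244,.1842,.225],[.6244-.031,.1842+.002,.252]): cv2.circle(A,tuple(int(v) for v in (proj(p,X)-o)*k),3,(255,0,0),-1)
    if n=='wrist': cv2.imwrite('pics/k.png',np.hstack([A,cv2.resize(p['pixels'][:, 90:470],(380,420))])[:,:,::-1])
to([.6258,.2052,.2105],1.505)
E
```

```text
t 36.55 tcp [0.5164 0.2123 0.2114] rpy [ 3.1414 -0.0001  1.5059] F [-1.3238  0.3128 -7.0203] w 0.009
scene
lantern_mid [0.5069 0.2062 0.149 ] 0.89
lantern_cap [0.5133 0.2019 0.1983] 0.68
bail_mid [0.5038 0.4503 0.0023] 0.68
bail_mid [0.5185 0.2013 0.2683] 0.46
top
lantern_mid [0.5158 0.2051 0.1472] 0.96
lantern_cap [0.512  0.2016 0.2042] 0.76
bail_mid [0.5188 0.2001 0.2653] 0.65
wrist
lantern_mid [ 0.723  -0.0034  0.0006] 0.35
lantern_cap [0.514  0.2062 0.1994] 0.93
scene
hook_right [0.6248 0.1841 0.2275] 0.64
bail_mid [0.5175 0.1994 0.269 ] 0.71
top
hook_right [0.6272 0.1849 0.2267] 0.92
bail_mid [0.5139 0.2031 0.2649] 0.69
wrist
hook_right [0.6274 0.1891 0.2243] 0.62
bail_mid [0.519  0.2041 0.2681] 0.67
shift [ -0.2792 109.5886   0.7863] turn 0.0715487776192944
```

View pics/k.png

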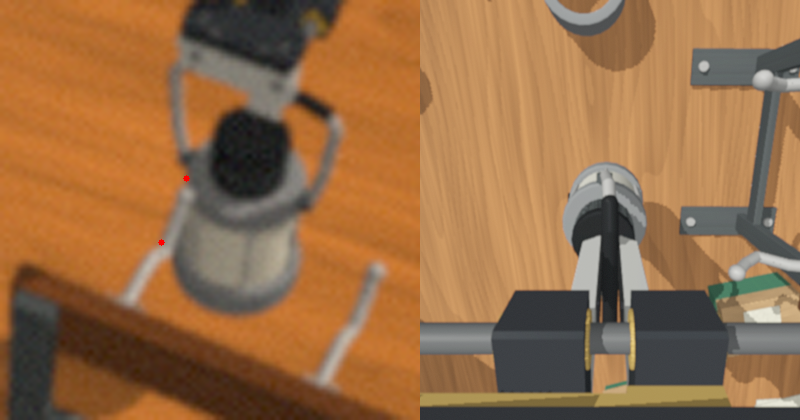

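Request:
step_arm(series=[[-1,0,6,0,0],[-1,0,16,0,0],[-1,0,28,0,0],[-1,0,40,0,0],[-1,0,51,0,0],[-1,0,60,0,0],[-1,0,68,0,0],[-1,0,75,0,0],[-1,0,81,0,0],[-1,0,87,0,0],[-1,0,93,0,0],[-1,0,99,2,0],[-1,0,104,6,0],[-1,0,108,11,0],[-1,0,110,16,0],[-1,0,110,20,0],[-1,0,110,20,0]])

```text
time: 39.72
tool_pos: [0.6257, 0.2055, 0.1906]
ee_rot: [-3.14, 0.0, 1.506]
wrist_force: [-0.3, -0.8, -6.1]
width: 0.0097
```

```bash
python3 st.py;python3 - <<'E'
from h import *
for n in('scene','top','wrist'):
    p=snap(n); print(n); look(p,['hook_right','bail_mid'])
E
```

```text
t 39.73 tcp [0.6257 0.2055 0.1906] rpy [-3.1402  0.0003  1.5064] F [-0.3221 -0.7543 -6.0514] w 0.0097
scene
lantern_mid [0.6186 0.1961 0.1285] 0.58
lantern_mid [0.622  0.1964 0.1775] 0.18
lantern_cap [0.6247 0.1979 0.1771] 0.76
bail_mid [0.6262 0.1917 0.2497] 0.71
top
lantern_mid [0.6199 0.1993 0.1278] 0.74
lantern_mid [0.6163 0.1954 0.1856] 0.36
lantern_cap [0.6197 0.1944 0.1808] 0.94
lantern_cap [0.6253 0.1939 0.2456] 0.18
wrist
lantern_mid [0.638  0.3085 0.2271] 0.39
lantern_cap [0.6212 0.1955 0.1804] 0.6
bail_mid [0.6309 0.1938 0.2478] 0.74
scene
hook_right [0.6273 0.1826 0.2272] 0.65
hook_right [0.6191 0.1978 0.1288] 0.51
bail_mid [0.6271 0.1958 0.2496] 0.52
top
hook_right [0.6271 0.1875 0.226 ] 0.75
hook_right [ 0.5177 -0.4466  0.0022] 0.7
bail_mid [0.6252 0.1969 0.2456] 0.6
wrist
bail_mid [0.627 0.193 0.247] 0.59
```

Request:
step_arm(series=[[-1,0,0,3,0],[-1,0,0,6,0],[-1,0,0,9,0],[-1,0,0,11,0],[-1,0,0,11,0]])

```text
time: 41.4
tool_pos: [0.626, 0.2055, 0.1799]
ee_rot: [-3.141, 0.0, 1.506]
wrist_force: [0.2, 0.6, -7.4]
width: 0.0086
```

Request:
step_arm(series=[[-1,0,0,1,0],[-1,0,0,2,0],[-1,0,0,3,0],[-1,0,0,3,0]])

```text
time: 41.9
tool_pos: [0.6264, 0.2055, 0.1776]
ee_rot: [3.141, -0.0, 1.506]
wrist_force: [-0.5, -0.0, -7.0]
width: 0.0088
```

Request:
step_arm(series=[[-1,0,0,1,0],[-1,0,0,2,0],[-1,0,0,3,0],[-1,0,0,3,0]])

```text
time: 42.4
tool_pos: [0.6271, 0.2056, 0.1762]
ee_rot: [3.138, -0.001, 1.506]
wrist_force: [1.0, -0.7, 3.3]
width: 0.0087
```

```bash
python3 st.py;python3 - <<'E'
from h import *
for n in('scene','top','wrist'):
    p=snap(n); print(n); look(p,['hook_right'])
    if n=='scene':
        x,y=proj(p,[.627,.19,.2]).astype(int)
        A=cv2.resize(p['pixels'][y-40:y+40,x-40:x+40],(420,420),interpolation=cv2.INTER_CUBIC)
    if n=='wrist': cv2.imwrite('pics/l.png',np.hstack([A,cv2.resize(p['pixels'][:, 90:470],(380,420))])[:,:,::-1])
E
```

```text
t 42.4 tcp [0.6271 0.2056 0.1762] rpy [ 3.1381 -0.001   1.5063] F [ 0.9773 -0.7026  3.2502] w 0.0087
scene
lantern_mid [0.6197 0.1937 0.1142] 0.72
lantern_mid [ 0.5193 -0.4471 -0.0013] 0.63
lantern_cap [0.6211 0.1944 0.1635] 0.98
bail_mid [0.6273 0.1944 0.2345] 0.4
bail_mid [0.6303 0.3068 0.2207] 0.39
top
lantern_mid [0.62   0.1948 0.1132] 0.63
lantern_mid [ 0.4993  0.4472 -0.0014] 0.24
lantern_cap [0.6209 0.1929 0.1688] 0.96
bail_mid [0.6352 0.3072 0.2284] 0.56
bail_mid [0.6247 0.1966 0.2316] 0.43
wrist
lantern_cap [0.6201 0.1923 0.1625] 0.6
bail_mid [0.6282 0.1962 0.23  ] 0.66
scene
hook_right [0.6241 0.185  0.2253] 0.64
top
hook_right [0.6251 0.1883 0.2221] 0.77
wrist
```

Request:
step_arm(series=[[-0.75,0,0,0,0],[-0.6,0,0,0,0],[-0.45,0,0,0,0],[-0.45,0,0,0,0],[-0.45,0,0,0,0],[-0.45,0,0,-10,0],[-0.45,0,0,-25,0],[-0.45,0,0,-50,0],[-0.45,0,0,-80,0],[-0.45,0,0,-100,0],[-0.45,0,-60,-100,0],[-0.45,0,-120,-100,0],[-0.45,0,-180,-100,0],[-0.45,0,-180,-100,0],[-0.45,0,-180,-100,0],[-0.45,0,-180,-100,0]])

```text
time: 45.3
tool_pos: [0.4479, 0.217, 0.2746]
ee_rot: [3.141, -0.0, 1.506]
wrist_force: [0.1, 0.1, 0.3]
width: 0.0259
```

```bash
python3 st.py;python3 - <<'E'
from h import *
for n in('scene','top','wrist'):
    p=snap(n); print(n); look(p,['hook_right'])
    if n=='scene':
        x,y=proj(p,[.627,.19,.2]).astype(int)
        A=cv2.resize(p['pixels'][y-40:y+40,x-40:x+40],(420,420),interpolation=cv2.INTER_CUBIC)
    if n=='wrist': cv2.imwrite('pics/m.png',np.hstack([A,cv2.resize(p['pixels'][:, 90:470],(380,420))])[:,:,::-1])
E
```

```text
t 45.3 tcp [0.4479 0.217  0.2746] rpy [ 3.1409 -0.0002  1.5055] F [0.1498 0.1323 0.3416] w 0.0259
scene
lantern_mid [0.6219 0.187  0.1179] 0.82
lantern_cap [0.6233 0.1923 0.1669] 0.76
bail_mid [0.6271 0.1928 0.2336] 0.78
top
lantern_mid [0.6233 0.1912 0.1132] 0.79
lantern_mid [ 0.4985  0.4512 -0.0034] 0.25
lantern_cap [0.6208 0.1902 0.1652] 0.9
wrist
lantern_mid [0.6264 0.1905 0.113 ] 0.63
lantern_cap [0.6223 0.1908 0.1628] 0.65
bail_mid [0.6293 0.197  0.2339] 0.75
bail_mid [ 0.7251 -0.0054 -0.    ] 0.24
scene
hook_right [0.625  0.1848 0.2281] 0.6
top
hook_right [0.6242 0.1866 0.2259] 0.63
wrist
hook_right [0.6278 0.1893 0.2231] 0.95
```

Request:
step_arm(series=[[-0.45,0,0,0,0],[-0.45,0,0,0,0],[-0.45,0,0,0,0],[-0.45,0,0,0,0],[-0.45,0,0,0,0],[-0.45,0,0,0,0],[-0.45,0,0,0,0],[-0.45,0,0,0,0],[-0.45,0,0,0,0],[-0.45,0,0,0,0],[-0.45,0,0,0,0],[-0.45,0,0,0,0],[-0.45,0,0,0,0],[-0.45,0,0,0,0],[-0.45,0,0,0,0],[-0.45,0,0,0,0]])

```text
time: 48.2
tool_pos: [0.4466, 0.2171, 0.2743]
ee_rot: [3.142, -0.0, 1.506]
wrist_force: [-0.1, 0.2, 0.3]
width: 0.0257
```

```bash
python3 - <<'E'
from h import *
a=snap('wrist')['pixels'].astype(int)
for i in range(3):
    p=snap('wrist'); d=np.abs(p['pixels']-a); print('diff mean/max',d.mean().round(2),d.max())
s=snap('scene'); look(s,['lantern_mid','bail_mid','breakers','device_box','tape_roll']); look(p,['lantern_mid','lantern_cap','bail_mid'])
pose(); robot.close_job()
E
```

```text
diff mean/max 0.67 46
diff mean/max 0.67 46
diff mean/max 0.66 30
lantern_mid [0.6227 0.1863 0.1131] 0.94
lantern_mid [ 0.7186 -0.0027 -0.0033] 0.29
bail_mid [0.6262 0.1934 0.2348] 0.54
breakers [ 0.5208 -0.4479 -0.002 ] 0.87
breakers [0.6235 0.1914 0.1622] 0.41
device_box [ 0.7191 -0.0091 -0.0019] 0.58
tape_roll [0.5048 0.448  0.0028] 0.64
lantern_mid [0.6233 0.1928 0.1104] 0.64
lantern_cap [0.624  0.1904 0.1644] 0.68
bail_mid [0.6299 0.197  0.234 ] 0.8
t 48.85 tcp [0.4466 0.2171 0.2743] rpy [ 3.1415 -0.0001  1.5064] F [ 0.8461 -0.2874 -0.1394] w 0.0254
the job is handed in; nothing more can be done
```

The lantern is out of its carton and hanging by its bail on the right hook. I handed the job in at 48.9 s, but no verdict was reported.

**What I did:** I lifted the lantern by its cap, stood it on the bench at about (0.46, 0.03) and let go. I then swung the bail up and gripped its bar about 10 mm off the middle. From there I carried the lantern over the hook tip and lowered it onto the seat.

**Last checks:**
- **Hook fit:** the middle of the bar read about 9 mm above the hook seat and about 8 mm to one side.
- **Clearance and lean:** `lantern_mid` read about 0.112 m high, against the required 0.085 m. The lantern was nearly upright.
- **Settled:** successive wrist pictures showed no motion, and the wrist force was near zero with the gripper clear.
- **Bystanders:** the breakers, device box and tape roll were within about 6 mm of where they started, which is close to the networks' error.

**What went wrong on the way:**
- **Cap grip:** the first two tries closed on nothing, because the fingertips sit about 38 mm higher than the reported TCP. I measured this by touching the cap top and allowed for it afterwards.
- **Bail swing:** swinging the bail while gripping its leg tilted the lantern about 27° (0.47 rad), under the 0.8 rad limit. I eased it back upright, let go, and pushed the bail up with the closed fingers instead.
- **Final picture:** the 12-picture limit was reached, so the last state was checked from the networks' readings, not by eye.

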